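Level the ratchet neck rest and lay the ukulele neck on its jig

TASK

The ratchet rest of the neck jig has been left too low: lift its saddle until the pawl clicks into the notch that brings it level with the fixed saddle, and let it hang there on the pawl. Then pick up the ukulele neck and lay it gently across both saddles, face down as it lies now, with the heel over the fixed saddle and the headstock sticking out just past the ratchet rest, and let go. Leave the mug, the chisel and the glue bottle alone.

Things in the scene. Friction and masses are not known exactly. Their poses are not given: they have to be found in the camera images.
- jig: Neck jig, fixed on a 6 mm carpet: plywood board 150 x 250 x 18 mm with two wooden saddles in line along its y, 130 mm apart: the fixed one on a wooden pillar at y = +65 mm, the ratchet rest on a grey column (44 x 48 mm, top 105 mm above the board's underside) at y = -65 mm. Origin: centre of the board's underside; z up, x across the saddles.
- fixed_pad (a point): Centre of the top of the fixed saddle's cork pad, 178 mm above the board's underside; axes as the jig. Both saddles are alike: a block 104 mm wide (x), 30 mm thick (y), 30 mm high from underside to pad; at each end a horn stands 18 mm above the pad, 64 mm free between the horns. Its bare faces, 30 mm apart along y, can be gripped from above.
- rest_pad (a point): Centre of the top of the ratchet rest's cork pad, moving up and down with the rest: 142 mm plus joint rest above the board's underside; axes as the jig. The saddle's underside, 30 mm lower, clears the column's top by 7 mm at joint rest = 0 and by more when raised.
- rest (a joint): Height of the ratchet rest, m, up positive. 0.35 to 0.55 kg, falls by its weight until a tooth sits on the pawl. Notches at 0, 0.018, 0.036 (level with the fixed saddle) and 0.054, stop at 0.066; starts in one of the two lowest. The pawl snaps in once the rest is 2 to 3 mm above a notch; let go, the rest drops back onto it and cannot go lower unless the pawl is pulled out.
- pawl (a joint): Angle of the spring pawl on the +x side of the rest's column, rad: 0 fully in the rack, positive swung out (about 0.2 as it rides over a tooth). Its dark thumb lever ends 70 mm to +x of the post's axis, 90 mm above the board's underside; pulling it outward frees the rest to go down. It need not be touched.
- neck: Roughed-out ukulele neck of plain mahogany, 254 mm long, 0.12 to 0.2 kg, loose, face down. Origin on the flat face (underside) at mid-shaft; x from heel to headstock, z up. Shaft 172 x 42 x 22 mm, x -86 to +86, straight sides; heel block on top, x -86 to -50, 50 mm high over the face; headstock 58 mm wide, 13 mm thick, x +84 to +168. Centre of mass near x = +20 mm.
- neck_head (a point): Centre of the headstock's face (underside), 126 mm from the neck's origin along its x.
- mug: White china mug, 82 mm across, 94 mm high, handle at its +y; origin at the centre of its underside. Not to be moved.
- chisel: Chisel with black handle, 230 mm long, lying along its x with the blade to +x; origin under the root of the blade. Not to be moved.
- glue: White glue bottle, 56 mm across, 165 mm high; origin at the centre of its underside. Not to be moved.

How it is judged:
By the outcome, as a careful person would: the job done as asked, in the order asked, and still so for the second after the job is handed in, with the robot touching nothing.
It also fails if it takes over 56 s, if anything falls off the work surface, if the arm or the gripper's body presses on something with over 40 N, if the wrist force passes 120 N, or if a joint passes its speed limit or range.

ROBOT

A 6-joint arm with a two-finger parallel gripper is mounted at the origin on the work surface. World frame = base frame: x ahead of the robot, y to its left, z up, the work surface at z = 0. Lengths are in mm, angles in rad, forces in N, time in s.
With the tool pointing down it reaches from about 400 to 925 mm from the base axis. Payload 12.5 kg.
Tool frame: the origin (TCP) lies on the centre line of the jaws, within the pads' length; the fingertips stand 14 mm ahead of it and the grasp point (between the pads) lies 5 mm behind it; z points along the fingers, x is the direction in which the jaws open and shut, and the axes are right-handed (so a half turn about z gives the same grasp; the last joint's range is limited). The gripper opens to 95 mm and grips with 3 to 60 N. Pads are 20 mm wide; open, the fingers measure 119 mm over their backs; the gripper's body (75 mm by 180 mm) begins 59 mm behind the grasp point.
Start: joints at [-1.383, 0.491, 1.559, -0, 1.092, -0.106], TCP at [181.017, -598.229, 228.661] pointing down, gripper open.
Joint ranges: [-3.1, 3.1], [-0.84, 2.19], [0.05, 2.79], [-1.13, 4.28], [0.06, 2.93], [-2.69, 2.69]. Speed limits (rad/s): [2.22, 2.22, 2.79, 3.14, 3.14, 3.14].

INTERFACE

Orientations are given as [roll, pitch, yaw] about the fixed x, y, z axes, in that order (R = Rz(yaw) Ry(pitch) Rx(roll)).
In Python, from cell import state, read_camera, job_done gives the robot as it stands.
- The arm moves only by the shell command python3 -m handwheel 'ROWS'. ROWS is JSON, a list of rows, each an object of numbers: "hand": the finger opening in m, from 0 to 0.0951; "x", "y", "z": the shift along the world's x, y, z in m; "spin": the turn about the world's z in units of 5 degrees (1.0 is 5 degrees). In form: [{"hand": .., "x": .., "y": .., "z": .., "spin": ..}, ...]. A call has 1 to 20 rows; each row is the pose to reach, as a shift and turn from the pose commanded when the call began; what a row does not reach only later rows make up. A row lasts 1/12 s, in which the tool goes at most 41.7 mm and 7.16 degrees, less where a joint would pass 70% of its speed; a pose out of reach is approached as far as the arm can. A call with a gripper value outside its range is refused whole. The fingers move at their own pace and stop on an object; the grip force is fixed at half the most. Time passes only in rows, so rows that repeat a pose let the fingers close. It gives the time, the measured TCP pose, the force and the opening at its end, in the units of the state.
- state(): the state, without advancing time (a new reading comes with each control period).
- read_camera(name): name is "scene" or "side" or "wrist"; returns a dict with "img" (384x512x3 uint8, red, green, blue), "fx", "fy", "cx", "cy" (pixels), "D" ([k1, k2, p1, p2, k3] as OpenCV has them; the pictures are not rectified), "T" (4x4, takes a point from camera to world coordinates). Camera axes: x right, y down, z forward; pixel columns grow to the right and rows downward; lengths in mm; the calibration is good to about 2 mm. A picture is of the moment at which its call begins. There is no depth.
- job_done(): hands the job in, once; it reports no verdict.
The state is a dict: "t": time; "joints": joint angles; "qvel": joint speeds; "tau": joint torques, N m; "eef_pos": TCP position; "tcp_rot": TCP orientation; "ft_force": force on the tool from outside, world axes, zero at the start; "moment": the same for the moment, N m; "opening": opening from 0.0 (shut) to 1.0 (fully open).
Only numpy, scipy, OpenCV 4.12 (cv2) and the standard library are available. Lean on these libraries where they do the work, as an engineer would, in place of code of your own. Each camera call takes 0.05 s, during which the arm holds its last target. There are 200 camera calls.

## Working session

There is one attempt and no reset: what is moved stays moved. The work goes in short steps, Python scripts to look and compute and a shell command to move; the robot and the scene stay as the last step left them, time stands still between calls to the robot, and variables do not carry over. Pictures are saved under pics/ and viewed, about 8 in all and at most 12, crops included, and the job is handed in when it is done.

```bash
mkdir -p pics; ls; cat > h.py <<'E'
import numpy as np, cv2
from cell import state, read_camera
def ray(c,uv):
    K=np.array([[c["fx"],0,c["cx"]],[0,c["fy"],c["cy"]],[0,0,1.]])
    p=cv2.undistortPoints(np.array([[uv]],float),K,np.array(c["D"],float))[0,0]
    T=np.array(c["T"]); d=T[:3,:3]@[p[0],p[1],1]
    return T[:3,3],d/np.linalg.norm(d)
def onz(c,uv,z):
    o,d=ray(c,uv); return o+d*(z-o[2])/d[2]
def tri(c1,u1,c2,u2):
    o1,d1=ray(c1,u1);o2,d2=ray(c2,u2)
    s=np.linalg.lstsq(np.c_[d1,-d2],o2-o1,rcond=None)[0]
    a=o1+s[0]*d1;b=o2+s[1]*d2
    return (a+b)/2,np.linalg.norm(a-b)
def proj(c,P):
    T=np.linalg.inv(np.array(c["T"]));K=np.array([[c["fx"],0,c["cx"]],[0,c["fy"],c["cy"]],[0,0,1.]])
    return cv2.projectPoints(np.array(P,float).reshape(-1,1,3),cv2.Rodrigues(T[:3,:3])[0],T[:3,3],K,np.array(c["D"],float))[0][:,0]
E
python3 - <<'E'
from h import *
import pickle
cs={n:read_camera(n) for n in("scene","side","wrist")}
pickle.dump(cs,open("c0.pkl","wb"))
for n,c in cs.items():
    print(n,np.round(np.array(c["T"]),2).tolist(),c["fx"])
    cv2.imwrite(f"pics/{n}0.png",cv2.resize(c["img"][:,:,::-1],(800,600),interpolation=cv2.INTER_CUBIC))
print(state())
E
```

```text
pics
scene [[0.87, 0.42, -0.25, 845.53], [0.49, -0.75, 0.44, -443.75], [-0.0, -0.51, -0.86, 1009.79], [0.0, 0.0, 0.0, 1.0]] 356.5707608349846
side [[-0.91, -0.19, 0.36, 142.49], [-0.41, 0.47, -0.78, 981.29], [-0.03, -0.86, -0.51, 779.03], [0.0, 0.0, 0.0, 1.0]] 489.9646022648072
wrist [[0.29, -0.92, -0.26, 255.07], [-0.96, -0.28, -0.08, -575.49], [-0.0, 0.27, -0.96, 384.64], [0.0, 0.0, 0.0, 1.0]] 280.4438837742953
{'t': 0.15, 'joints': array([-1.38258635e+00,  4.91401070e-01,  1.55930921e+00, -2.69638611e-05,
        1.09166915e+00, -1.05594374e-01]), 'qvel': array([-0.00102396, -0.00253556, -0.00197784,  0.00051003,  0.00136632,
       -0.00148536]), 'tau': array([ 9.29185808e-04, -6.12898135e+01, -2.58275145e+01,  6.92751585e-02,
        4.73574735e-02, -7.99078725e-05]), 'eef_pos': array([ 180.98664286, -598.05586493,  228.20850361]), 'tcp_rot': array([-3.14153351e+00,  7.84920293e-04, -1.27697951e+00]), 'ft_force': array([-0.62364357,  0.67321262, -0.19769416]), 'moment': array([ 0.00343389, -0.02924675,  0.02455195]), 'opening': 1.0017493616080655}
```

View pics/scene0.png

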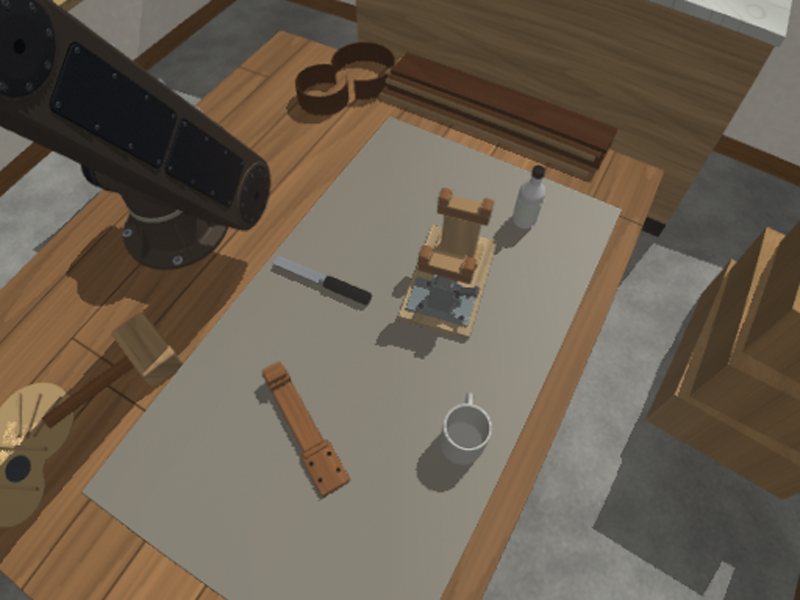

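View pics/side0.png

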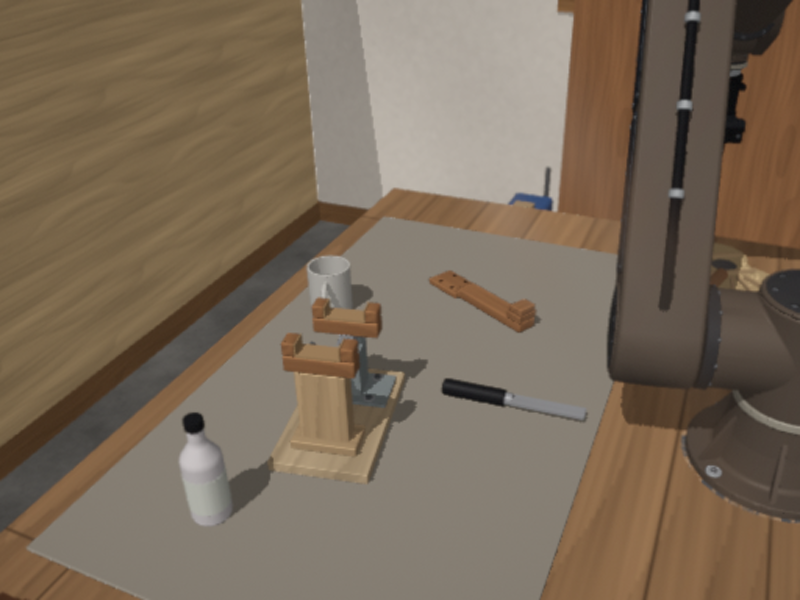

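```bash
python3 - <<'E'
from h import *
import pickle
cs=pickle.load(open("c0.pkl","rb"))
def crop(n,x,y,w,h,s): return cv2.resize(cs[n]["img"][y:y+h,x:x+w,::-1],None,fx=s,fy=s,interpolation=cv2.INTER_CUBIC)
im=np.hstack([crop("scene",250,110,80,110,5),crop("side",172,185,80,110,5)])
for k in range(0,800,50): cv2.line(im,(k,0),(k,6),(0,255,0),1)
for k in range(0,550,50): cv2.line(im,(0,k),(6,k),(0,255,0),1)
cv2.imwrite("pics/jig.png",im)
# neck masks
for n,(x,y,w,h) in {"scene":(160,225,75,100),"side":(268,168,80,48)}.items():
    c=cs[n]; hsv=cv2.cvtColor(c["img"],cv2.COLOR_RGB2HSV)
    m=((hsv[...,1]>95)&(hsv[...,2]>50)).astype(np.uint8); z=np.zeros_like(m); z[y:y+h,x:x+w]=m[y:y+h,x:x+w]
    ct=max(cv2.findContours(z,cv2.RETR_EXTERNAL,cv2.CHAIN_APPROX_NONE)[0],key=cv2.contourArea)
    print(n,cv2.contourArea(ct),cv2.approxPolyDP(ct,2,True)[:,0].tolist())
im=np.hstack([crop("scene",160,225,80,100,5),np.vstack([crop("side",268,165,80,50,5)]*2)])
cv2.imwrite("pics/neck.png",im)
E
```

```text
scene 1381.5 [[177, 232], [168, 239], [207, 317], [223, 305], [211, 284], [202, 275], [181, 234]]
side 881.0 [[275, 178], [277, 182], [331, 212], [341, 206], [341, 195], [337, 192], [327, 195], [288, 173]]
```

View pics/jig.png

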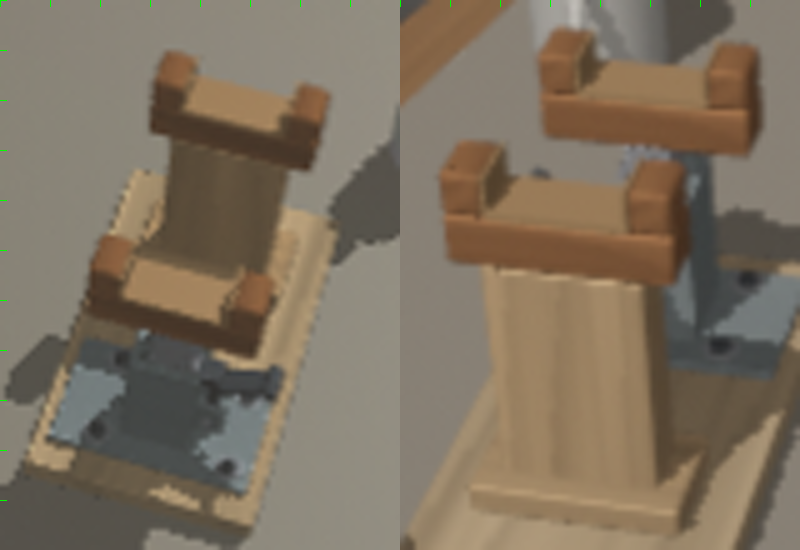

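View pics/neck.png

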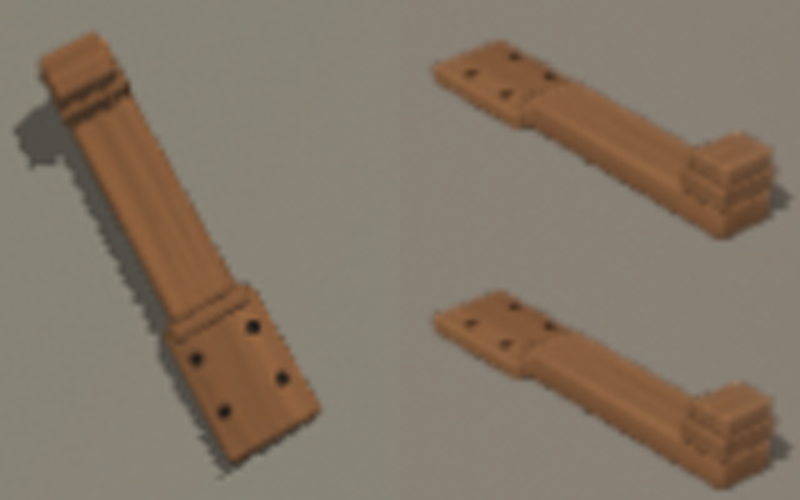

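The scene crop shows the fixed saddle (far, bottom-front corners ≈(150,130),(310,168)) and the rest (≈(85,315),(257,357)). The side crop shows their other faces. The neck lies with its heel up-left and headstock lower right in the scene picture. All of it is unobstructed.

```bash
python3 - <<'E'
from h import *
import pickle
cs=pickle.load(open("c0.pkl","rb"))
S,D=cs["scene"],cs["side"]
f=lambda c,p,z:onz(c,((p[0]+.5)/5-.5+(250 if c is S else 172),(p[1]+.5)/5-.5+(110 if c is S else 185)),z)
def pr(n,a,b):
    print(n,((a+b)/2).round(1),"w",np.linalg.norm(a-b).round(1),"dir",np.degrees(np.arctan2(*(b-a)[1::-1])).round(1))
pr("fix scene -y face",f(S,(150,131),154),f(S,(309,169),154))
pr("fix side +y face",f(D,(280,283),154),f(D,(47,262),154))
for r in(0,.018):
    z=6+112+r*1000
    pr(f"rest {r} scene",f(S,(85,315),z),f(S,(256,356),z)); pr(f"rest {r} side",f(D,(350,155),z),f(D,(145,135),z))
# board corners z=24 top, scene
for p in[(25,465),(250,528),(335,212),(135,172)]: print("board",f(S,p,24).round(1))
# neck
g=lambda p,z:onz(S,((p[0]+.5)/5-.5+160,(p[1]+.5)/5-.5+225),z)
h=[g(p,19) for p in[(197,359),(224,412),(283,379),(254,326)]]; print("holes centre",np.mean(h,0))
for p,z in[((234,464),19),((321,408),19),((165,335),19),((248,283),19),((42,62),56),((98,34),56)]: print("neck",p,g(p,z).round(1))
k=lambda p,z:onz(D,((p[0]+.5)/5-.5+268,(p[1]+.5)/5-.5+165),z)
for p,z in[((724-400,238),6),((773-400,207),6),((520-400,126),6),((433-400,70),19),((503-400,40),19)]: print("neck side",p,k(p,z).round(1))
E
```

```text
fix scene -y face [614.9 223.5 154. ] w 100.4 dir 12.6
fix side +y face [607.7 246.8 154. ] w 104.5 dir 13.6
rest 0 scene [636.8 106.6 118. ] w 105.1 dir 13.5
rest 0 side [647.8  95.1 118. ] w 105.2 dir 11.9
rest 0.018 scene [641.   95.5 136. ] w 103.0 dir 13.5
rest 0.018 side [634.1 119.2 136. ] w 102.3 dir 11.9
board [579.6  32.3  24. ]
board [723.   62.2  24. ]
board [667.8 312.   24. ]
board [531.3 274.2  24. ]
holes centre [ 614.180738   -293.74034357   19.        ]
neck (234, 464) [ 639.8 -338.8   19. ]
neck (321, 408) [ 664.7 -289.5   19. ]
neck (165, 335) [ 567.7 -298.8   19. ]
neck (248, 283) [ 591.8 -250.4   19. ]
neck (42, 62) [ 425.4 -207.6   56. ]
neck (98, 34) [ 443.5 -176.6   56. ]
neck side (324, 238) [ 437.7 -181.     6. ]
neck side (373, 207) [ 420.5 -223.7    6. ]
neck side (120, 126) [ 591.  -257.4    6. ]
neck side (33, 70) [ 659.4 -282.3   19. ]
neck side (103, 40) [ 632.1 -336.1   19. ]
```

Both views agree only with the rest in its 0.018 notch, so pad z is about 166. The rest is at about (637.5,107), the fixed saddle at about (611,235), and jig yaw is about 12.2°. Moving above the rest.

```bash
python3 -m handwheel '[{"z":0.04,"x":0.02,"y":0.03},{"x":0.456,"y":0.705,"z":0.04,"spin":-0.92},{"x":0.456,"y":0.705,"z":0.04,"spin":-0.92},{"x":0.456,"y":0.705,"z":0.04,"spin":-0.92},{"x":0.456,"y":0.705,"z":0.04,"spin":-0.92},{"x":0.456,"y":0.705,"z":0.04,"spin":-0.92},{"x":0.456,"y":0.705,"z":0.04,"spin":-0.92},{"x":0.456,"y":0.705,"z":0.04,"spin":-0.92},{"x":0.456,"y":0.705,"z":0.04,"spin":-0.92},{"x":0.456,"y":0.705,"z":0.04,"spin":-0.92},{"x":0.456,"y":0.705,"z":0.04,"spin":-0.92},{"x":0.456,"y":0.705,"z":0.04,"spin":-0.92},{"x":0.456,"y":0.705,"z":0.04,"spin":-0.92},{"x":0.456,"y":0.705,"z":0.04,"spin":-0.92},{"x":0.456,"y":0.705,"z":0.04,"spin":-0.92},{"x":0.456,"y":0.705,"z":0.04,"spin":-0.92},{"x":0.456,"y":0.705,"z":0.04,"spin":-0.92},{"x":0.456,"y":0.705,"z":0.04,"spin":-0.92},{"x":0.456,"y":0.705,"z":0.04,"spin":-0.92},{"x":0.456,"y":0.705,"z":0.04,"spin":-0.92}]'; python3 -c "
from h import *;s=state();print(s)"
```

```text
{'t': 0.15, 'joints': array([-1.38258635e+00,  4.91401070e-01,  1.55930921e+00, -2.69638611e-05,
        1.09166915e+00, -1.05594374e-01]), 'qvel': array([-0.00102396, -0.00253556, -0.00197784,  0.00051003,  0.00136632,
       -0.00148536]), 'tau': array([ 9.29185808e-04, -6.12898135e+01, -2.58275145e+01,  6.92751585e-02,
        4.73574735e-02, -7.99078725e-05]), 'eef_pos': array([ 180.98664286, -598.05586493,  228.20850361]), 'tcp_rot': array([-3.14153351e+00,  7.84920293e-04, -1.27697951e+00]), 'ft_force': array([-0.62364357,  0.67321262, -0.19769416]), 'moment': array([ 0.00343389, -0.02924675,  0.02455195]), 'opening': 1.0017493616080655}invalid input
```

```bash
python3 -m handwheel '[{"hand":0.095,"z":0.04,"x":0.02,"y":0.03,"spin":0},{"hand":0.095,"x":0.456,"y":0.705,"z":0.04,"spin":-0.92},{"hand":0.095,"x":0.456,"y":0.705,"z":0.04,"spin":-0.92},{"hand":0.095,"x":0.456,"y":0.705,"z":0.04,"spin":-0.92},{"hand":0.095,"x":0.456,"y":0.705,"z":0.04,"spin":-0.92},{"hand":0.095,"x":0.456,"y":0.705,"z":0.04,"spin":-0.92},{"hand":0.095,"x":0.456,"y":0.705,"z":0.04,"spin":-0.92},{"hand":0.095,"x":0.456,"y":0.705,"z":0.04,"spin":-0.92},{"hand":0.095,"x":0.456,"y":0.705,"z":0.04,"spin":-0.92},{"hand":0.095,"x":0.456,"y":0.705,"z":0.04,"spin":-0.92},{"hand":0.095,"x":0.456,"y":0.705,"z":0.04,"spin":-0.92},{"hand":0.095,"x":0.456,"y":0.705,"z":0.04,"spin":-0.92},{"hand":0.095,"x":0.456,"y":0.705,"z":0.04,"spin":-0.92},{"hand":0.095,"x":0.456,"y":0.705,"z":0.04,"spin":-0.92},{"hand":0.095,"x":0.456,"y":0.705,"z":0.04,"spin":-0.92},{"hand":0.095,"x":0.456,"y":0.705,"z":0.04,"spin":-0.92},{"hand":0.095,"x":0.456,"y":0.705,"z":0.04,"spin":-0.92},{"hand":0.095,"x":0.456,"y":0.705,"z":0.04,"spin":-0.92},{"hand":0.095,"x":0.456,"y":0.705,"z":0.04,"spin":-0.92},{"hand":0.095,"x":0.456,"y":0.705,"z":0.04,"spin":-0.92}]'; python3 -c "
from h import *;s=state();print(s['t'],s['eef_pos'],s['tcp_rot'])"
```

```text
t: 1.82
eef_pos: [626.8, 92.0, 268.3]
tcp_rot: [3.141, -0.0, -1.357]
ft_force: [0.2, -1.0, -0.8]
opening: 0.996
1.8167 [626.75906167  92.03057831 268.29783311] [ 3.14129445e+00 -5.50357851e-05 -1.35702583e+00]
```

```bash
python3 -m handwheel '[{"hand":0.095,"x":0,"y":0,"z":0,"spin":0},{"hand":0.095,"x":0,"y":0,"z":0,"spin":0}]'; python3 - <<'E'
from h import *
c=read_camera("wrist"); print(state()['eef_pos'])
im=cv2.resize(c["img"][:,:,::-1],(800,600),interpolation=cv2.INTER_CUBIC)
import pickle; pickle.dump(c,open("w1.pkl","wb"))
cv2.imwrite("pics/w1.png",im)
E
```

```text
t: 1.98
eef_pos: [626.3, 91.6, 267.4]
tcp_rot: [3.14, 0.0, -1.354]
ft_force: [-0.3, -0.1, -0.0]
opening: 0.999
[625.80534081  90.32266497 267.69776448]
```

View pics/w1.png

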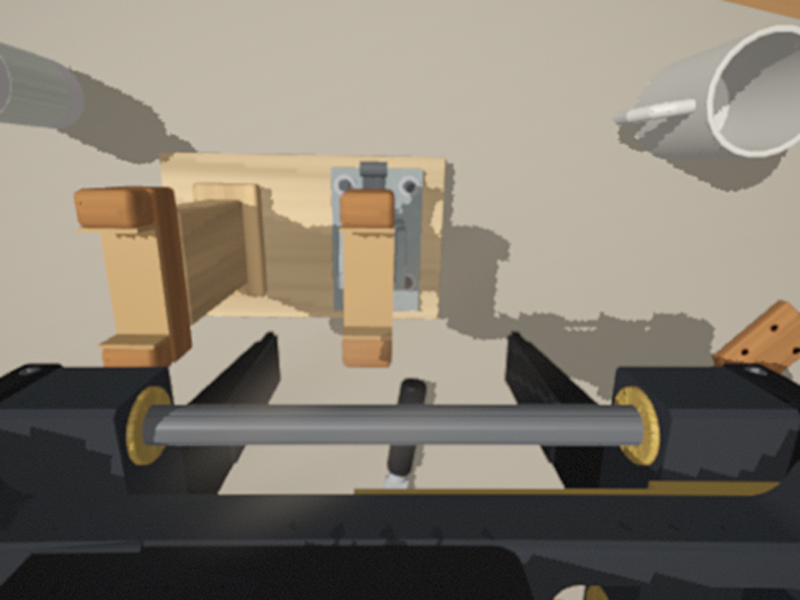

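The wrist view shows the rest pad at px ≈(343..393, 228..333), the fixed pad to its left at ≈(105..170, 234..338), and nothing in the way.

```bash
python3 - <<'E'
from h import *
import pickle
c=pickle.load(open("w1.pkl","rb"))
q=lambda p,z:onz(c,((p[0]+.5)*.64-.5,(p[1]+.5)*.64-.5),z)
R=[q(p,166) for p in[(343,229),(394,229),(343,333),(391,333)]]
F=[q(p,184) for p in[(104,234),(159,234),(113,338),(170,338)]]
r,f=np.mean(R,0),np.mean(F,0)
print(np.round(R,1),r,np.round(F,1),f)
print("horn rest",np.mean([q(p,184) for p in[(341,190),(393,190),(343,366),(391,366)]],0))
d=f-r; print(np.hypot(d[0],d[1]),np.degrees(np.arctan2(-d[0],d[1])))
d=(R[0]+R[1]-R[2]-R[3])/2; print(np.hypot(*d[:2]),np.degrees(np.arctan2(d[1],d[0])))
d=(R[0]-R[1]+R[2]-R[3])/2; print(np.hypot(*d[:2]),np.degrees(np.arctan2(-d[0],d[1])))
E
```

```text
[[662.8 129.5 166. ]
 [669.3 100.3 166. ]
 [598.8 117.3 166. ]
 [605.3  87.9 166. ]] [634.01617431 108.78193712 166.        ] [[634.4 254.6 184. ]
 [640.9 225.5 184. ]
 [573.9 246.8 184. ]
 [581.1 214.6 184. ]] [607.56696123 235.38796159 184.        ]
horn rest [638.55746867 109.14314398 184.        ]
129.33926822199516 11.799929122082299
65.16019224115958 10.88009366352365
30.029061589657026 12.553008287541601
```

```bash
python3 -m handwheel '[{"hand":0.095,"x":0.0112,"y":0.018,"z":0,"spin":0},{"hand":0.095,"x":0.0112,"y":0.018,"z":-0.03,"spin":0},{"hand":0.095,"x":0.0112,"y":0.018,"z":-0.06,"spin":0},{"hand":0.095,"x":0.0112,"y":0.018,"z":-0.09,"spin":0},{"hand":0.095,"x":0.0112,"y":0.018,"z":-0.105,"spin":0},{"hand":0.095,"x":0.0112,"y":0.018,"z":-0.116,"spin":0},{"hand":0.095,"x":0.0112,"y":0.018,"z":-0.116,"spin":0},{"hand":0.095,"x":0.0112,"y":0.018,"z":-0.116,"spin":0}]'
```

```text
t: 2.7
eef_pos: [637.4, 107.0, 153.0]
tcp_rot: [-3.141, -0.0, -1.358]
ft_force: [0.6, 0.4, 0.2]
opening: 1.0
```

Now close gently and see how it settles.

```bash
python3 -m handwheel '[{"hand":0.07,"x":0,"y":0.001,"z":-0.001,"spin":0},{"hand":0.05,"x":0,"y":0.001,"z":-0.001,"spin":0},{"hand":0.04,"x":0,"y":0.001,"z":-0.001,"spin":0},{"hand":0.034,"x":0,"y":0.001,"z":-0.001,"spin":0},{"hand":0.034,"x":0,"y":0.001,"z":-0.001,"spin":0},{"hand":0.034,"x":0,"y":0.001,"z":-0.001,"spin":0},{"hand":0.02,"x":0,"y":0.001,"z":-0.001,"spin":0},{"hand":0.02,"x":0,"y":0.001,"z":-0.001,"spin":0},{"hand":0.02,"x":0,"y":0.001,"z":-0.001,"spin":0},{"hand":0.02,"x":0,"y":0.001,"z":-0.001,"spin":0},{"hand":0.02,"x":0,"y":0.001,"z":-0.001,"spin":0}]'
```

```text
t: 3.62
eef_pos: [637.3, 109.0, 151.4]
tcp_rot: [3.142, 0.0, -1.358]
ft_force: [0.3, -0.6, 0.3]
opening: 0.316
```

Gripped at 30 mm. Lifting 25 mm.

```bash
python3 -m handwheel '[{"hand":0.02,"x":0,"y":0,"z":0.003,"spin":0},{"hand":0.02,"x":0,"y":0,"z":0.006,"spin":0},{"hand":0.02,"x":0,"y":0,"z":0.009,"spin":0},{"hand":0.02,"x":0,"y":0,"z":0.012,"spin":0},{"hand":0.02,"x":0,"y":0,"z":0.015,"spin":0},{"hand":0.02,"x":0,"y":0,"z":0.018,"spin":0},{"hand":0.02,"x":0,"y":0,"z":0.020,"spin":0},{"hand":0.02,"x":0,"y":0,"z":0.022,"spin":0},{"hand":0.02,"x":0,"y":0,"z":0.024,"spin":0},{"hand":0.02,"x":0,"y":0,"z":0.025,"spin":0},{"hand":0.02,"x":0,"y":0,"z":0.025,"spin":0},{"hand":0.02,"x":0,"y":0,"z":0.025,"spin":0},{"hand":0.02,"x":0,"y":0,"z":0.025,"spin":0}]'
```

```text
t: 4.7
eef_pos: [637.3, 109.0, 176.5]
tcp_rot: [3.142, 0.0, -1.357]
ft_force: [0.4, 3.6, -4.0]
opening: 0.312
```

```bash
python3 -m handwheel '[{"hand":0.02,"x":0,"y":0,"z":-0.002,"spin":0},{"hand":0.02,"x":0,"y":0,"z":-0.004,"spin":0},{"hand":0.02,"x":0,"y":0,"z":-0.005,"spin":0},{"hand":0.02,"x":0,"y":0,"z":-0.006,"spin":0},{"hand":0.02,"x":0,"y":0,"z":-0.007,"spin":0},{"hand":0.02,"x":0,"y":0,"z":-0.0075,"spin":0},{"hand":0.02,"x":0,"y":0,"z":-0.0075,"spin":0},{"hand":0.02,"x":0,"y":0,"z":-0.0075,"spin":0}]'
```

```text
t: 5.37
eef_pos: [637.3, 109.0, 169.4]
tcp_rot: [-3.141, -0.0, -1.357]
ft_force: [-1.5, 3.2, 2.1]
opening: 0.315
```

The force flipped from −4 N (rest hanging in the gripper) to +2 N, so the rest is now on the pawl. Release and rise.

```bash
python3 -m handwheel '[{"hand":0.05,"x":0,"y":0,"z":0,"spin":0},{"hand":0.07,"x":0,"y":0,"z":0,"spin":0},{"hand":0.08,"x":0,"y":0,"z":0,"spin":0},{"hand":0.08,"x":0,"y":0,"z":0,"spin":0},{"hand":0.08,"x":0,"y":0,"z":0.02,"spin":0},{"hand":0.08,"x":0,"y":0,"z":0.05,"spin":0},{"hand":0.08,"x":0,"y":0,"z":0.09,"spin":0},{"hand":0.08,"x":0,"y":0,"z":0.12,"spin":0},{"hand":0.08,"x":-0.01,"y":-0.03,"z":0.12,"spin":1},{"hand":0.08,"x":-0.02,"y":-0.06,"z":0.12,"spin":2},{"hand":0.08,"x":-0.03,"y":-0.09,"z":0.12,"spin":3.4},{"hand":0.08,"x":-0.04,"y":-0.12,"z":0.12,"spin":4.8},{"hand":0.08,"x":-0.05,"y":-0.15,"z":0.12,"spin":6.2},{"hand":0.08,"x":-0.06,"y":-0.18,"z":0.12,"spin":7.6},{"hand":0.08,"x":-0.07,"y":-0.21,"z":0.12,"spin":9},{"hand":0.08,"x":-0.08,"y":-0.24,"z":0.12,"spin":10.4},{"hand":0.08,"x":-0.09,"y":-0.27,"z":0.11,"spin":11.8},{"hand":0.08,"x":-0.1,"y":-0.3,"z":0.1,"spin":13.2},{"hand":0.08,"x":-0.11,"y":-0.33,"z":0.09,"spin":14.6},{"hand":0.08,"x":-0.116,"y":-0.354,"z":0.08,"spin":16}]'
```

```text
t: 7.03
eef_pos: [520.2, -247.3, 248.7]
tcp_rot: [3.141, -0.0, 0.044]
ft_force: [0.5, 0.1, -0.3]
opening: 0.844
```

```bash
python3 -m handwheel '[{"hand":0.08,"x":0,"y":0,"z":-0.01,"spin":1.4},{"hand":0.08,"x":0,"y":0,"z":-0.02,"spin":2.8},{"hand":0.08,"x":0,"y":0,"z":-0.03,"spin":4.2},{"hand":0.08,"x":0,"y":0,"z":-0.03,"spin":5.6},{"hand":0.08,"x":0,"y":0,"z":-0.03,"spin":7},{"hand":0.08,"x":0,"y":0,"z":-0.03,"spin":8.4},{"hand":0.08,"x":0,"y":0,"z":-0.03,"spin":9.8},{"hand":0.08,"x":0,"y":0,"z":-0.03,"spin":11.2},{"hand":0.08,"x":0,"y":0,"z":-0.03,"spin":12},{"hand":0.08,"x":0,"y":0,"z":-0.03,"spin":12},{"hand":0.08,"x":0,"y":0,"z":-0.03,"spin":12}]'
python3 - <<'E'
from h import *
import pickle
c=read_camera("wrist"); d=read_camera("side"); pickle.dump((c,d),open("w2.pkl","wb"))
print(state()['eef_pos'],state()['tcp_rot'],state()['joints'])
a=cv2.resize(c["img"][:,:,::-1],None,fx=1,fy=1)
a=cv2.resize(a,(480,360))
b=cv2.resize(d["img"][185:295,172:252,::-1],None,fx=4,fy=4,interpolation=cv2.INTER_CUBIC)
o=np.zeros((600,800,3),np.uint8); o[:360,:480]=a; o[:440,480:]=b
cv2.imwrite("pics/w2.png",o)
E
```

```text
t: 7.95
eef_pos: [521.3, -245.3, 218.9]
tcp_rot: [3.141, 0.0, 1.084]
ft_force: [-0.1, -0.4, 0.8]
opening: 0.841
[ 521.27096571 -245.21004709  218.94488921] [3.14151914e+00 2.65184905e-05 1.08374853e+00] [-5.54333061e-01  4.31519109e-01  1.69333937e+00 -2.53024940e-05
  1.01665905e+00 -1.63806828e+00]
```

View pics/w2.png

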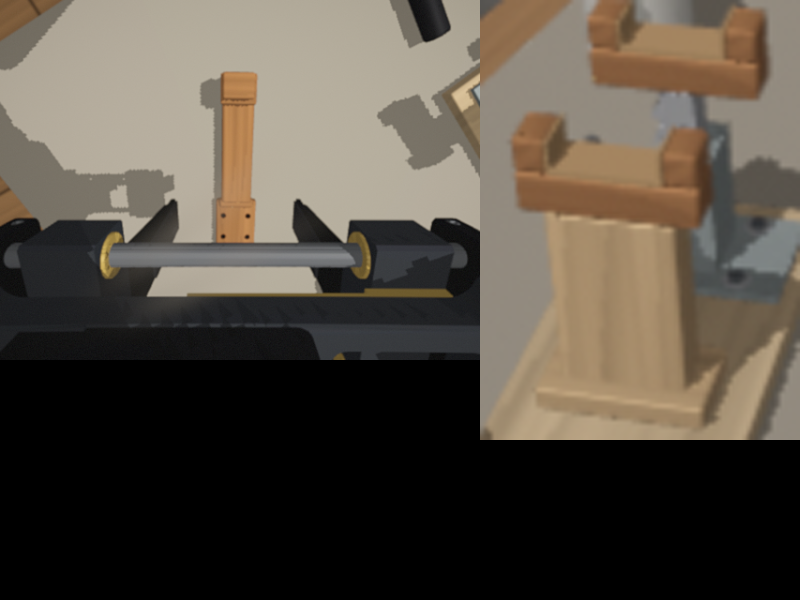

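The rest is visibly higher in the side crop (bottom edge now ≈(110,78)–(283,97)). In the wrist view the neck is nearly in line with the jaws. Measuring both.

```bash
python3 - <<'E'
from h import *
import pickle
c,d=pickle.load(open("w2.pkl","rb"))
f=lambda p,z:onz(d,((p[0]+.5)/4-.5+172,(p[1]+.5)/4-.5+185),z)
for z in(136,154,172):
    a,b=f((283,97),z),f((110,78),z); print(z,((a+b)/2).round(1),np.linalg.norm(a-b).round(1))
hsv=cv2.cvtColor(c["img"],cv2.COLOR_RGB2HSV); m=(hsv[...,1]>110)&(hsv[...,2]>60)
M=[]
for r in range(72,262,8):
    x=np.where(m[r,215:300])[0]+215
    if len(x)<5: continue
    zt=62-6 if r<104 else 28 if r<211 else 19
    A,B=onz(c,(x[0]-.5,r),zt),onz(c,(x[-1]+.5,r),zt); M.append((A+B)/2)
    print(r,x[0],x[-1],((A+B)/2).round(1),np.linalg.norm(A-B).round(1))
P=np.array([p for p in M if p[2]==28])[:,:2]
vx,vy,x0,y0=cv2.fitLine(P.astype(np.float32),cv2.DIST_L2,0,.01,.01).ravel()
print("dir",np.degrees(np.arctan2(vy,vx)),x0,y0)
for r in range(70,220): 
    pass
col=c["img"][:,252].astype(int).sum(1)
print({r:int(col[r]) for r in list(range(70,120,1))})
print({r:int(col[r]) for r in list(range(205,222,1))})
s=state()["eef_pos"]; n=np.array([-vy,vx]); print("lateral of TCP from axis",(s[:2]-[x0,y0])@n, n)
E
```

```text
136 [649.8  91.1 136. ] 111.4
154 [635.6 116.  154. ] 108.2
172 [621.4 140.9 172. ] 105.1
80 236 273 [ 431.6 -192.1   56. ] 40.5
88 236 273 [ 438.7 -195.8   56. ] 40.8
96 236 272 [ 445.7 -200.1   56. ] 40.1
104 236 272 [ 452.8 -203.4   28. ] 43.9
112 237 270 [ 460.6 -208.2   28. ] 40.7
120 237 269 [ 468.6 -213.1   28. ] 39.8
128 237 269 [ 477.  -217.4   28. ] 40.1
136 237 269 [ 485.5 -221.9   28. ] 40.4
144 237 269 [ 494.1 -226.4   28. ] 40.7
152 237 268 [ 502.6 -231.5   28. ] 39.8
160 237 268 [ 511.5 -236.2   28. ] 40.1
168 237 268 [ 520.5 -240.9   28. ] 40.4
176 237 267 [ 529.4 -246.3   28. ] 39.4
184 237 267 [ 538.7 -251.2   28. ] 39.8
192 237 267 [ 548.2 -256.2   28. ] 40.1
200 237 266 [ 557.5 -261.8   28. ] 39.1
208 237 266 [ 567.3 -267.    28. ] 39.4
216 232 271 [ 580.4 -273.8   19. ] 54.3
224 231 271 [ 590.5 -279.9   19. ] 56.2
232 231 270 [ 600.7 -286.1   19. ] 55.2
240 231 270 [ 611.4 -291.7   19. ] 55.7
248 231 270 [ 622.3 -297.4   19. ] 56.2
256 231 269 [ 633.  -303.9   19. ] 55.2
dir -28.870275 505.81088 -233.1134
{70: 512, 71: 514, 72: 511, 73: 514, 74: 514, 75: 507, 76: 435, 77: 387, 78: 401, 79: 412, 80: 414, 81: 407, 82: 400, 83: 393, 84: 381, 85: 378, 86: 378, 87: 383, 88: 391, 89: 395, 90: 395, 91: 402, 92: 403, 93: 406, 94: 407, 95: 405, 96: 389, 97: 388, 98: 386, 99: 380, 100: 379, 101: 388, 102: 395, 103: 377, 104: 338, 105: 271, 106: 244, 107: 286, 108: 350, 109: 364, 110: 323, 111: 267, 112: 253, 113: 317, 114: 366, 115: 375, 116: 377, 117: 374, 118: 375, 119: 375}
{205: 412, 206: 408, 207: 412, 208: 410, 209: 408, 210: 411, 211: 409, 212: 409, 213: 407, 214: 397, 215: 398, 216: 404, 217: 403, 218: 402, 219: 384, 220: 367, 221: 370}
lateral of TCP from axis -3.128650393755271 [0.48282817 0.87571514]
```

The level hypothesis fits the rest (154 underside). The neck axis is at −28.9° and the TCP is 3 mm off it laterally. Descending to grasp at neck x ≈ +23.

```bash
python3 -m handwheel '[{"hand":0.08,"x":0.0015,"y":0.0027,"z":-0.035,"spin":-0.2},{"hand":0.08,"x":0.0015,"y":0.0027,"z":-0.07,"spin":-0.2},{"hand":0.08,"x":0.0015,"y":0.0027,"z":-0.105,"spin":-0.2},{"hand":0.08,"x":0.0015,"y":0.0027,"z":-0.14,"spin":-0.2},{"hand":0.08,"x":0.0015,"y":0.0027,"z":-0.165,"spin":-0.2},{"hand":0.08,"x":0.0015,"y":0.0027,"z":-0.18,"spin":-0.2},{"hand":0.08,"x":0.0015,"y":0.0027,"z":-0.19,"spin":-0.2},{"hand":0.08,"x":0.0015,"y":0.0027,"z":-0.196,"spin":-0.2},{"hand":0.08,"x":0.0015,"y":0.0027,"z":-0.196,"spin":-0.2},{"hand":0.08,"x":0.0015,"y":0.0027,"z":-0.196,"spin":-0.2}]'
```

```text
t: 8.88
eef_pos: [523.1, -242.6, 23.6]
tcp_rot: [3.141, -0.0, 1.068]
ft_force: [-0.0, 0.1, 0.2]
opening: 0.844
```

```bash
python3 -m handwheel '[{"hand":0.06,"x":0,"y":0,"z":0,"spin":0},{"hand":0.05,"x":0,"y":0,"z":0,"spin":0},{"hand":0.046,"x":0,"y":0,"z":0,"spin":0},{"hand":0.042,"x":0,"y":0,"z":0,"spin":0},{"hand":0.03,"x":0,"y":0,"z":0,"spin":0},{"hand":0.03,"x":0,"y":0,"z":0,"spin":0},{"hand":0.03,"x":0,"y":0,"z":0,"spin":0},{"hand":0.03,"x":0,"y":0,"z":0,"spin":0},{"hand":0.03,"x":0,"y":0,"z":0,"spin":0}]'
```

```text
t: 9.63
eef_pos: [522.8, -242.5, 23.1]
tcp_rot: [3.141, -0.0, 1.069]
ft_force: [-1.8, -0.8, 2.4]
opening: 0.441
```

Gripped at 42 mm. Lift and carry over the jig.

```bash
python3 -m handwheel '[{"hand":0.03,"x":0,"y":0,"z":0.005,"spin":0},{"hand":0.03,"x":0,"y":0,"z":0.015,"spin":0},{"hand":0.03,"x":0,"y":0,"z":0.035,"spin":0},{"hand":0.03,"x":0,"y":0,"z":0.06,"spin":0},{"hand":0.03,"x":0,"y":0,"z":0.085,"spin":0},{"hand":0.03,"x":0,"y":0,"z":0.11,"spin":0},{"hand":0.03,"x":0,"y":0,"z":0.135,"spin":0},{"hand":0.03,"x":0,"y":0,"z":0.16,"spin":0},{"hand":0.03,"x":0,"y":0,"z":0.185,"spin":0},{"hand":0.03,"x":0,"y":0,"z":0.21,"spin":0},{"hand":0.03,"x":0,"y":0,"z":0.235,"spin":0},{"hand":0.03,"x":0,"y":0,"z":0.255,"spin":0},{"hand":0.03,"x":0,"y":0,"z":0.27,"spin":0},{"hand":0.03,"x":0,"y":0,"z":0.27,"spin":0}]'
```

```text
t: 10.8
eef_pos: [523.3, -242.6, 296.7]
tcp_rot: [3.136, 0.0, 1.069]
ft_force: [0.6, 0.6, -1.3]
opening: 0.438
```

```bash
python3 -m handwheel '[{"hand":0.03,"x":0.004,"y":0.015,"z":0,"spin":-0.3},{"hand":0.03,"x":0.011,"y":0.04,"z":0,"spin":-1},{"hand":0.03,"x":0.018,"y":0.065,"z":0,"spin":-1.7},{"hand":0.03,"x":0.025,"y":0.09,"z":0,"spin":-2.4},{"hand":0.03,"x":0.032,"y":0.115,"z":0,"spin":-3.1},{"hand":0.03,"x":0.039,"y":0.14,"z":0,"spin":-3.8},{"hand":0.03,"x":0.046,"y":0.165,"z":0,"spin":-4.5},{"hand":0.03,"x":0.053,"y":0.19,"z":0,"spin":-5.2},{"hand":0.03,"x":0.06,"y":0.215,"z":0,"spin":-5.9},{"hand":0.03,"x":0.067,"y":0.24,"z":0,"spin":-6.6},{"hand":0.03,"x":0.074,"y":0.265,"z":0,"spin":-7.3},{"hand":0.03,"x":0.081,"y":0.29,"z":0,"spin":-8},{"hand":0.03,"x":0.088,"y":0.315,"z":0,"spin":-8.7},{"hand":0.03,"x":0.095,"y":0.34,"z":0,"spin":-9.3},{"hand":0.03,"x":0.1,"y":0.365,"z":0,"spin":-9.7},{"hand":0.03,"x":0.104,"y":0.38,"z":0,"spin":-9.82},{"hand":0.03,"x":0.1066,"y":0.389,"z":0,"spin":-9.82},{"hand":0.03,"x":0.1066,"y":0.389,"z":0,"spin":-9.82},{"hand":0.03,"x":0.1066,"y":0.389,"z":0,"spin":-9.82}]'
python3 - <<'E'
from h import *
import pickle
cs={n:read_camera(n) for n in("scene","side","wrist")}; pickle.dump(cs,open("w3.pkl","wb"))
print(state()['eef_pos'],state()['tcp_rot'])
o=np.zeros((600,800,3),np.uint8)
o[:360,:480]=cv2.resize(cs["wrist"]["img"][:,:,::-1],(480,360))
o[:480,480:]=cv2.resize(cs["side"]["img"][130:250,170:250,::-1],None,fx=4,fy=4,interpolation=cv2.INTER_CUBIC)
o[360:600,:320]=cv2.resize(cs["scene"]["img"][90:210,220:380,::-1],None,fx=2,fy=2)
cv2.imwrite("pics/w3.png",o)
E
```

```text
t: 12.38
eef_pos: [629.1, 146.3, 292.3]
tcp_rot: [3.141, 0.001, 0.213]
ft_force: [-0.4, 0.1, -2.0]
opening: 0.44
[629.2803477  145.50587384 292.92228011] [3.14142754e+00 7.12155073e-05 2.10983161e-01]
```

View pics/w3.png

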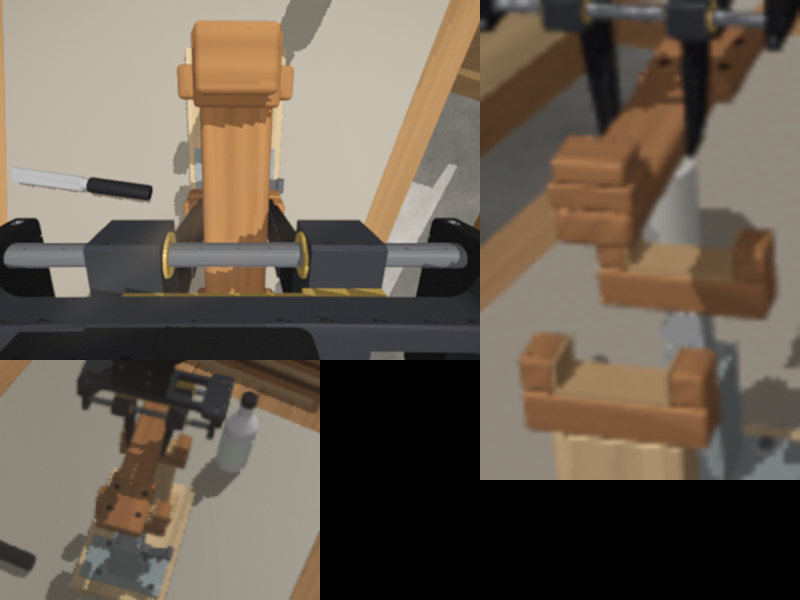

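Wrist view: the neck is held straight, with the heel top at px (193..281, 21..95) over the fixed saddle, whose horns show at (180..) and (..292), rows 66–98. The side crop shows the rest's saddle still raised. Computing offsets.

```bash
python3 - <<'E'
from h import *
import pickle
cs=pickle.load(open("w3.pkl","rb")); c=cs["wrist"]
s=16/15
q=lambda p,z:onz(c,((p[0]+.5)*s-.5,(p[1]+.5)*s-.5),z)
t=np.radians(12.1); ex=np.array([np.cos(t),np.sin(t)]); ey=np.array([-np.sin(t),np.cos(t)]); C=np.array([624,171.8])
J=lambda P:np.round([(P[:2]-C)@ex,(P[:2]-C)@ey,P[2]],1)
for n,p,z in[("heel far L",(194,22),326),("heel far R",(280,22),326),("heel near L",(195,95),326),("heel near R",(281,95),326),("shaft L",(203,180),298),("shaft R",(270,180),298),("hornL outer front",(179,97),202),("hornR outer front",(293,97),202),("hornL outer back",(179,66),202),("hornR back",(291,66),202)]: print(n,J(q(p,z)))
# same in scene: headstock end corners, z = face+13
print("TCP jig",J(np.array([629.2,146.0,0])))
# side rest level check: saddle tops
d=cs["side"]; f=lambda p,z:onz(d,((p[0]-480+.5)/4-.5+170,(p[1]+.5)/4-.5+130),z)
for n,p,z in[("rest +x? bottom L",(600,302),154),("rest bottom R",(772,317),154),("fix bottom L",(527,428),154),("fix bottom R",(708,447),154)]: print(n,J(f(p,z)))
E
```

```text
heel far L [-16.1  81.3 326. ]
heel far R [ 19.7  81.4 326. ]
heel near L [-16.9  52.3 326. ]
heel near R [ 21.7  52.4 326. ]
shaft L [-18.1   4.2 298. ]
shaft R [ 22.1   4.3 298. ]
hornL outer front [-49.5  53.3 202. ]
hornR outer front [ 53.1  53.6 202. ]
hornL outer back [-48.1  79.2 202. ]
hornR back [ 49.7  79.5 202. ]
TCP jig [ -0.3 -26.3   0. ]
rest +x? bottom L [ 51.1 -54.4 154. ]
rest bottom R [-55.1 -55.5 154. ]
fix bottom L [ 51.7  76.7 154. ]
fix bottom R [-50.6  76.4 154. ]
```

Heel centre and horn centre agree within 1 mm along y and x, and both saddles are level. Lowering.

```bash
python3 -m handwheel '[{"hand":0.03,"x":0,"y":0,"z":-0.01,"spin":0},{"hand":0.03,"x":0,"y":0,"z":-0.025,"spin":0},{"hand":0.03,"x":0,"y":0,"z":-0.04,"spin":0},{"hand":0.03,"x":0,"y":0,"z":-0.055,"spin":0},{"hand":0.03,"x":0,"y":0,"z":-0.068,"spin":0},{"hand":0.03,"x":0,"y":0,"z":-0.076,"spin":0},{"hand":0.03,"x":0,"y":0,"z":-0.081,"spin":0},{"hand":0.03,"x":0,"y":0,"z":-0.084,"spin":0},{"hand":0.03,"x":0,"y":0,"z":-0.084,"spin":0},{"hand":0.03,"x":0,"y":0,"z":-0.084,"spin":0},{"hand":0.03,"x":0,"y":0,"z":-0.084,"spin":0}]'
```

```text
t: 13.45
eef_pos: [629.7, 146.6, 209.6]
tcp_rot: [3.141, -0.001, 0.212]
ft_force: [-0.6, -0.1, -0.7]
opening: 0.437
```

```bash
python3 -m handwheel '[{"hand":0.03,"x":0,"y":0,"z":-0.001,"spin":0},{"hand":0.03,"x":0,"y":0,"z":-0.002,"spin":0},{"hand":0.03,"x":0,"y":0,"z":-0.003,"spin":0},{"hand":0.03,"x":0,"y":0,"z":-0.004,"spin":0},{"hand":0.03,"x":0,"y":0,"z":-0.005,"spin":0},{"hand":0.03,"x":0,"y":0,"z":-0.006,"spin":0},{"hand":0.03,"x":0,"y":0,"z":-0.0065,"spin":0},{"hand":0.03,"x":0,"y":0,"z":-0.0065,"spin":0}]'
```

```text
t: 14.12
eef_pos: [629.3, 146.6, 202.3]
tcp_rot: [-3.142, 0.0, 0.212]
ft_force: [0.1, -0.1, -1.4]
opening: 0.441
```

```bash
python3 -m handwheel '[{"hand":0.03,"x":0,"y":0,"z":-0.0005,"spin":0},{"hand":0.03,"x":0,"y":0,"z":-0.001,"spin":0},{"hand":0.03,"x":0,"y":0,"z":-0.0014,"spin":0},{"hand":0.03,"x":0,"y":0,"z":-0.0014,"spin":0},{"hand":0.03,"x":0,"y":0,"z":-0.0014,"spin":0},{"hand":0.03,"x":0,"y":0,"z":-0.0014,"spin":0}]'
```

```text
t: 14.62
eef_pos: [629.4, 146.6, 201.1]
tcp_rot: [-3.142, -0.0, 0.212]
ft_force: [-0.1, -0.4, -1.9]
opening: 0.441
```

```bash
python3 -m handwheel '[{"hand":0.03,"x":0,"y":0,"z":-0.0005,"spin":0},{"hand":0.03,"x":0,"y":0,"z":-0.0005,"spin":0},{"hand":0.03,"x":0,"y":0,"z":-0.001,"spin":0},{"hand":0.03,"x":0,"y":0,"z":-0.001,"spin":0},{"hand":0.03,"x":0,"y":0,"z":-0.001,"spin":0}]'
```

```text
t: 15.03
eef_pos: [629.5, 146.6, 200.8]
tcp_rot: [3.141, -0.001, 0.212]
ft_force: [-2.4, -1.3, 6.1]
opening: 0.44
```

Contact (+6 N). Opening slowly, then straight up.

```bash
python3 -m handwheel '[{"hand":0.044,"x":0,"y":0,"z":0.0003,"spin":0},{"hand":0.048,"x":0,"y":0,"z":0.0003,"spin":0},{"hand":0.054,"x":0,"y":0,"z":0.0003,"spin":0},{"hand":0.062,"x":0,"y":0,"z":0.0003,"spin":0},{"hand":0.066,"x":0,"y":0,"z":0.0003,"spin":0},{"hand":0.066,"x":0,"y":0,"z":0.0003,"spin":0},{"hand":0.066,"x":0,"y":0,"z":0.0003,"spin":0},{"hand":0.066,"x":0,"y":0,"z":0.01,"spin":0},{"hand":0.066,"x":0,"y":0,"z":0.03,"spin":0},{"hand":0.066,"x":0,"y":0,"z":0.06,"spin":0},{"hand":0.066,"x":0,"y":0,"z":0.09,"spin":0},{"hand":0.066,"x":0,"y":0,"z":0.12,"spin":0},{"hand":0.066,"x":0,"y":0,"z":0.15,"spin":0},{"hand":0.066,"x":0,"y":0,"z":0.18,"spin":0},{"hand":0.066,"x":0,"y":0,"z":0.18,"spin":0},{"hand":0.066,"x":0,"y":0,"z":0.18,"spin":0}]'
python3 - <<'E'
from h import *
import pickle
cs={n:read_camera(n) for n in("scene","side","wrist")}; pickle.dump(cs,open("w4.pkl","wb"))
o=np.zeros((600,800,3),np.uint8)
o[:360,:480]=cv2.resize(cs["wrist"]["img"][:,:,::-1],(480,360))
o[:480,480:]=cv2.resize(cs["side"]["img"][150:270,170:250,::-1],None,fx=4,fy=4,interpolation=cv2.INTER_CUBIC)
o[360:600,:320]=cv2.resize(cs["scene"]["img"][100:220,220:380,::-1],None,fx=2,fy=2)
cv2.imwrite("pics/w4.png",o)
E
```

```text
t: 16.37
eef_pos: [629.5, 146.6, 382.3]
tcp_rot: [3.141, -0.004, 0.212]
ft_force: [0.2, 1.0, -0.9]
opening: 0.696
```

View pics/w4.png

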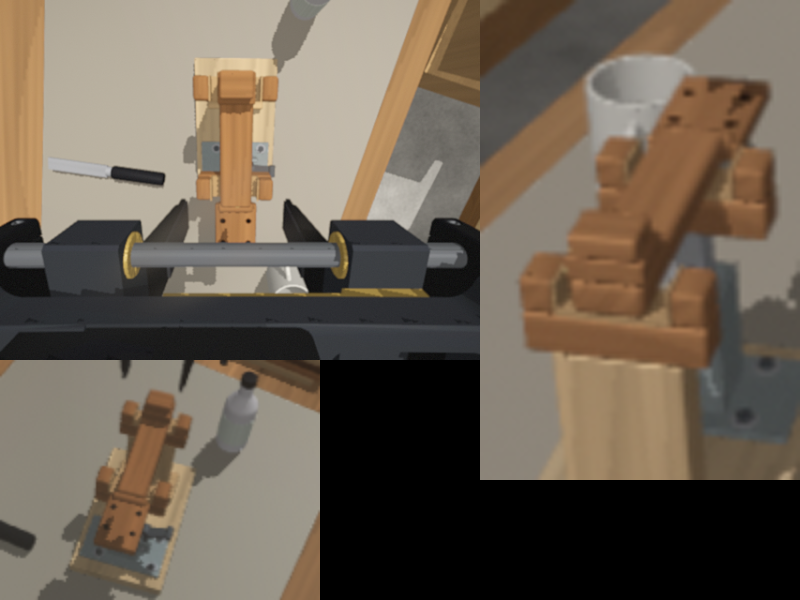

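All three views show the neck lying between the horns of both saddles, with the heel at (237,85) over the fixed saddle and the headstock step at row ≈205, just past the rest's horns (rows 173–200). The gripper is clear, so I'm handing in.

```bash
python3 -c "
from cell import job_done; print(job_done())"
```

```text
the job is handed in; nothing more can be done
None
```

The ratchet rest is level with the fixed saddle, and the ukulele neck is lying across both saddles. The job was handed in at about 16.4 s of the 56 s allowed, and the hand-in gave no verdict.

- **Ratchet rest:** it started in the 18 mm notch. I gripped the saddle, raised it 25 mm and lowered it about 7 mm. The wrist force then went from −4 N (hanging in the gripper) to +2 N (resting on the pawl), and I let go. The side camera afterwards put both saddles at the same height, to about 2 mm.
- **Neck:** I gripped it at the shaft and lowered it in small steps until it touched at about 6 N, then released it and backed off straight up.
- **Last check:** the final pictures show the neck between the horns of both saddles, face down, with the heel over the fixed saddle. The headstock starts just past the rest, and the gripper is well clear.
- **Other objects:** I never touched the mug, chisel or glue bottle, and they look undisturbed.
- **What disagreed:** camera estimates of the same point differed by 2–4 mm, within the room available. My first move command was refused because a row left out some fields, and nothing moved.

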